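# Set out the pigment jars for weighing a glaze

## Task

Set out the pigments for weighing a glaze: stand the white jar (no sticker) in the middle of the scale's pan and the blue jar (blue sticker) in the middle of the round green mat. On the table exactly half way between the pan and the mat, in line with them, stand the orange jar (orange sticker), and stack the grey jar (black sticker) squarely on top of it. All four end upright; leave the red jar (red sticker) and the roll of tape where they are.

Things in the scene. Friction and masses are not known exactly. Their poses are not given: they have to be found in the camera images.
- blue_jar: Pigment jar, pale blue powder, white lid with a round blue sticker on top, loose, 59 mm across (octagonal body, 8 flats about 58 mm apart, two of them facing along the jar's own x axis and two along y), 111 mm tall, flat lid 56 mm across and flat underside so that jars stack; about 0.25 kg. Origin: centre of the underside; z up along the jar.
- white_jar: Pigment jar, white powder, plain white lid, the only one without a coloured sticker, loose, 59 mm across (octagonal body, 8 flats about 58 mm apart, two of them facing along the jar's own x axis and two along y), 111 mm tall, flat lid 56 mm across and flat underside so that jars stack; about 0.25 kg. Origin: centre of the underside; z up along the jar.
- orange_jar: Pigment jar, pale salmon powder, pale yellow-orange lid with a round bright orange sticker on top, loose, 59 mm across (octagonal body, 8 flats about 58 mm apart, two of them facing along the jar's own x axis and two along y), 111 mm tall, flat lid 56 mm across and flat underside so that jars stack; about 0.25 kg. Origin: centre of the underside; z up along the jar.
- grey_jar: Pigment jar, slate-grey powder, grey lid with a round black sticker on top, loose, 59 mm across (octagonal body, 8 flats about 58 mm apart, two of them facing along the jar's own x axis and two along y), 111 mm tall, flat lid 56 mm across and flat underside so that jars stack; about 0.25 kg. Origin: centre of the underside; z up along the jar.
- red_jar: Pigment jar, red powder, white lid with a round red sticker on top, loose, 59 mm across (octagonal body, 8 flats about 58 mm apart, two of them facing along the jar's own x axis and two along y), 111 mm tall, flat lid 56 mm across and flat underside so that jars stack; about 0.25 kg. Origin: centre of the underside; z up along the jar. Not part of this job: it stays where it stands.
- weigh_scale: Black pocket scale (66 x 120 mm) on a thin black rubber pad, fixed in place. Its square metal pan is at its far end and is level; a jar stands on it 17 mm above the table. Origin: on the table right under the middle of the pan.
- round_mat: Round green mat, fixed in place, 90 mm across, 4 mm thick. Origin: on the table under its centre. Its centre lies 300 mm from the middle of the scale's pan, to the left or right of it; the place half way between them is bare table.
- tape_roll: Roll of masking tape lying flat, 100 mm across, 25 mm high, loose, to the right of the work. Not part of this job. Origin: centre of its underside.

How it is judged (in metres and radians):
At the end, for the whole second after the job is handed in: All upright and at rest: white jar on the scale within 15 mm of the pan's middle; blue jar on the green mat within 15 mm of its centre; orange jar on the table within 15 mm, along and across, of half way between pan and mat; grey jar on top of it within 12 mm (angle between each of blue_jar, white_jar, orange_jar, grey_jar's own z axis and vertical below 0.08 rad and linear speed of each of blue_jar, white_jar, orange_jar, grey_jar below 0.01 m/s and angular speed of each of blue_jar, white_jar, orange_jar, grey_jar below 0.1 rad/s and horizontal distance between white_jar and weigh_scale below 0.015 m and height (world z) of white_jar between 0.012 and 0.022 m and horizontal distance between blue_jar and round_mat below 0.015 m and height (world z) of blue_jar below 0.009 m and horizontal distance between orange_jar and weigh_scale below 0.165 m and horizontal distance between orange_jar and round_mat below 0.165 m and x of orange_jar in the frame of weigh_scale between -0.015 and 0.015 m and height (world z) of orange_jar below 0.005 m and horizontal distance between grey_jar and orange_jar below 0.012 m and height (world z) of grey_jar between 0.105 and 0.116 m); the robot touches nothing.
It fails at once if the red jar is shifted by more than 15 mm or tipped (distance of red_jar from where it was at the start of the episode above 0.015 m or angle between red_jar's own z axis and vertical above 0.3 rad).
It fails at once if the roll of tape is shifted by more than 15 mm (distance of tape_roll from where it was at the start of the episode above 0.015 m).
It also fails if it takes over 90 s, if anything falls off the work surface, if the arm or the gripper's body presses on something with over 40 N, if the wrist force passes 120 N, or if a joint passes its speed limit or range.

## Robot

A 6-joint arm with a two-finger parallel gripper is mounted at the origin on a cart in front of the work surface, level with it; the furniture and walls round the work are solid. World frame = base frame: x ahead of the robot, y to its left, z up, the work surface at z = 0. Lengths are in m, angles in degrees, forces in N, time in s.
With the tool pointing down it reaches from about 0.325 to 1 m from the base axis. Payload 5.1 kg.
Tool frame: the origin (TCP) lies between the finger pads; the fingertips stand ahead of it and the grasp point (between the pads) lies 3 mm ahead of it (finger_overhang is the z of the fingertips in the tool frame, in m); z points along the fingers, y is the line along which they close (so a half turn about z gives the same grasp; the last joint's range is limited). The gripper opens to 85 mm and grips with 20 to 120 N. Pads are 22 mm wide; open, the fingers measure 114 mm over their backs; the gripper's body (76 mm by 85 mm) begins 54 mm behind the grasp point. The pads swing forward as they close: fully open they stand 13 mm farther back than shut.
Start: joints at [71.986, 7.093, 94.555, -0, 78.352, -4.733], TCP at [0.149, 0.633, 0.253] pointing down, gripper open.
Joint ranges: [-149.61, 149.61], [-58.7, 133.49], [1.44, 155.28], [-77.14, 257.14], [18.33, 153.61], [-166.67, 166.67]. Speed limits (degrees/s): [147.25, 147.25, 180, 180, 180, 180].

## Interface

Orientations are given as [roll, pitch, yaw] about the fixed x, y, z axes, in that order (R = Rz(yaw) Ry(pitch) Rx(roll)).
In Python, from rig import observe, capture, job_done, spot_in, spot_point, finger_overhang gives the robot as it stands. The module is installed in compiled form; this text tells all that it offers.
- The arm moves only by the tool drive_tool, never from a script. Its arguments are lists of equal length, an entry for each row: "slide": the shift along the tool's x, y, z in units of 0.02 m (1.0 is 0.02 m), a list of three; "yaw": the turn about the tool's z in units of 5 degrees (1.0 is 5 degrees). In form: {"slide": [[x, y, z], ...], "yaw": [yaw, ...]}. A call has exactly 8 rows; each row shifts and turns the commanded pose from where the row before left it, along the tool's axes as they then stand; what a row does not reach is not made up. A row lasts 1/12 s, in which the tool goes at most 41.7 mm and 7.16 degrees, less where a joint would pass 70% of its speed; a pose out of reach is approached as far as the arm can. A call with a number of a shift or a turn outside -1 to 1 is refused whole. A call with a gripper value outside its range is refused whole. "fingers" is the closure, from -1 (fully open) to 1 (shut), set as the call begins (left out, the last holds). The fingers move at their own pace and stop on an object; the grip force is fixed at half the most. Time passes only in rows, so rows that do not move let the fingers close, or fill a call up. It gives the time, the measured TCP pose, the force, the opening and the grip force at its end, in the units of the state.
- observe(): the state, without advancing time (a new reading comes with each control period).
- capture(name): name is "side" or "top" or "wrist"; returns a dict with "pixels" (400x640x3 uint8, red, green, blue), "vertical_fov" (degrees; the focal length in pixels is half the picture's height over the tangent of half this angle, whatever the lens; pixels are square), "cx", "cy" (the principal point, pixels), "rvec" (rotation vector, rad) and "tvec" (3), from world to camera coordinates, as OpenCV has them; the wrist camera has in their place "T_tool_cam" (4x4, takes a point from camera to tool coordinates, whose origin is the TCP and whose axes are the flange's). Camera axes: x right, y down, z forward; pixel columns grow to the right and rows downward; lengths in m; the calibration is good to about 2 mm. A picture is of the moment at which its call begins: read the wrist's pose just before it. There is no depth.
- job_done(): hands the job in; it is judged then, once.
Trained networks look in a picture, given as the dict that the camera call returned (one of the last four; its "shot" number tells which), for a name from the list of things; names that differ only in an ending like _2 or _b are one class to them, and where a whole thing is asked for, a point or a joint stands for the part that bears it (a point fixed in the world has none). Each returns a list of dicts, best first, with "p" (0 to 1); they miss things now and then, are a little off and sometimes report something else, mostly with a low value. They report only what shows in the picture. A call takes as long as a camera call.
- spot_in(picture, query): "bbox" ([left, top, right, bottom] in pixels, round what is visible of it).
- spot_point(picture, query): "location" ([row, column] in pixels: a listed point, or the origin of a listed thing).
The state is a dict: "time": time; "joint_positions": joint angles; "joint_vel": joint speeds; "tau": joint torques, N m; "ee_pos": TCP position; "eef_rot": TCP orientation; "wrist_force": force on the tool from outside, world axes, zero at the start; "torque": the same for the moment, N m; "width": finger opening in m; "grip_force": force on a finger pad.
Only numpy, scipy, OpenCV 4.12 (cv2) and the standard library are available. Lean on these libraries where they do the work, as an engineer would, in place of code of your own. Each camera call takes 0.05 s, during which the arm holds its last target. There are 200 camera calls.

## Working session

There is one attempt and no reset: what is moved stays moved. The work goes in short steps, Python scripts to look and compute and a tool call to move; the robot and the scene stay as the last step left them, time stands still between calls to the robot, and variables do not carry over. Pictures are saved under pics/ and viewed, at most 14 in all, crops included, and the job is handed in when it is done.

Besides the shell and the picture viewer there is one more tool, called after "Emit:" as a command line: name --pt "numbers of a row" for each row, then --argument value for the rest. drive_tool: Moves the arm, as the interface text tells. Shifts and turns lie within -1 to 1; 1 stands for 0.02 m of shift or 5 degrees of turn. Its arguments: {"type":"object","properties":{"slide":{"type":"array"},"yaw":{"type":"array"},"fingers":{"type":"number"}},"required":["slide","yaw"]}

```bash
mkdir -p pics; ls; python3 - <<'E'
from rig import *
import cv2
print(observe(), finger_overhang)
for n in("top","side"):
    p=capture(n); cv2.imwrite(f"pics/{n}0.png",p["pixels"][:,:,::-1]); print({k:v for k,v in p.items() if k!="pixels"})
    for q in "blue_jar white_jar orange_jar grey_jar red_jar weigh_scale round_mat tape_roll".split():
        print(q,[(r["p"],r["bbox"]) for r in spot_in(p,q)[:2]],[(r["p"],r["location"]) for r in spot_point(p,q)[:2]])
E
```

```text
pics
{'time': 0.0, 'joint_positions': array([ 7.19851923e+01,  7.13493540e+00,  9.46347733e+01, -2.49387463e-03,
        7.83527833e+01, -4.73285628e+00]), 'joint_vel': array([ 0.04958378,  0.07316775,  0.04715138, -0.00595049,  0.02018076,
        0.0013535 ]), 'tau': array([ 8.21201138e-04, -4.23612285e+01, -3.65455163e+01,  3.73975786e-05,
        7.00171586e-03,  2.70930435e-06]), 'ee_pos': array([0.14919595, 0.63205489, 0.25202959]), 'eef_rot': array([-1.79877724e+02, -7.67369621e-03,  1.66718547e+02]), 'wrist_force': array([-0.26845846, -0.1725901 , -0.13132644]), 'torque': array([-0.01000508,  0.0116499 ,  0.04488452]), 'grip_force': 0.0, 'width': 0.08540330884994854} 0.022
{'vertical_fov': 52.125374344339264, 'cx': 323.1913218242993, 'cy': 202.4095422578539, 'rvec': array([ 2.17152311, -2.16478886,  0.13245003]), 'tvec': array([-0.09504476,  0.54215256,  1.10655175]), 'shot': 1}
blue_jar [(0.64, [228.9, 236.9, 257.7, 258.7])] [(0.93, [246.3, 245.6])]
white_jar [(0.89, [325.0, 238.9, 352.4, 261.1])] [(0.85, [251.1, 335.7])]
orange_jar [(0.76, [175.7, 235.4, 210.0, 254.9])] [(0
[... 680 characters left out ...]
jar [(0.77, [236.8, 167.1, 259.5, 207.6])] [(0.71, [201.7, 246.6])]
white_jar [(0.72, [280.1, 199.3, 299.7, 243.9])] []
orange_jar [(0.55, [224.9, 149.8, 241.1, 191.4]), (0.43, [265.3, 180.8, 284.0, 223.2])] [(0.68, [185.4, 235.3])]
grey_jar [(0.64, [264.2, 181.5, 282.8, 224.0]), (0.43, [326.6, 199.6, 350.2, 214.8])] [(0.68, [220.2, 275.9])]
red_jar [(0.81, [298.0, 219.5, 328.7, 269.9]), (0.16, [325.4, 203.2, 348.3, 214.2])] [(0.73, [260.2, 309.8])]
weigh_scale [(0.92, [259.3, 167.2, 295.5, 183.4])] [(0.88, [173.6, 285.3])]
round_mat [(0.56, [325.3, 202.3, 351.2, 214.5])] [(0.9, [209.7, 337.8]), (0.71, [203.6, 248.1])]
tape_roll [(0.62, [352.0, 265.7, 393.8, 299.7])] [(0.76, [287.5, 372.2])]
```

```bash
python3 - <<'E'
import cv2
a=cv2.imread("pics/top0.png")[120:300,140:480]; cv2.imwrite("pics/top0c.png",cv2.resize(a,None,fx=2.35,fy=2.35,interpolation=cv2.INTER_CUBIC))
a=cv2.imread("pics/side0.png"); cv2.imwrite("pics/side0c.png",a)
E
```

```text
(no output)
```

View pics/top0c.png

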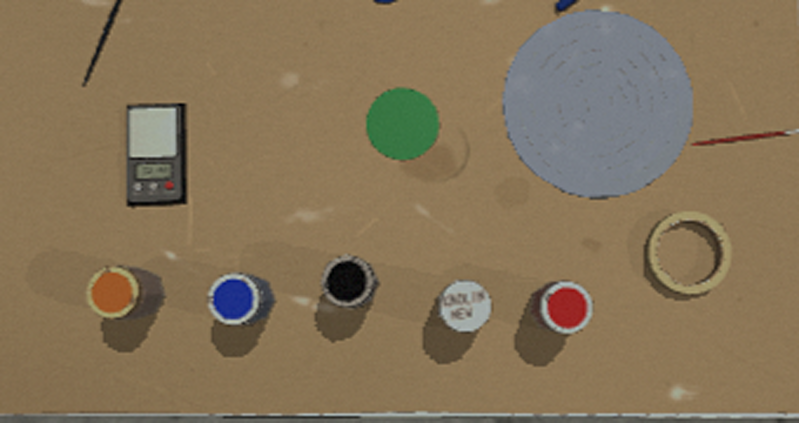

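View pics/side0c.png

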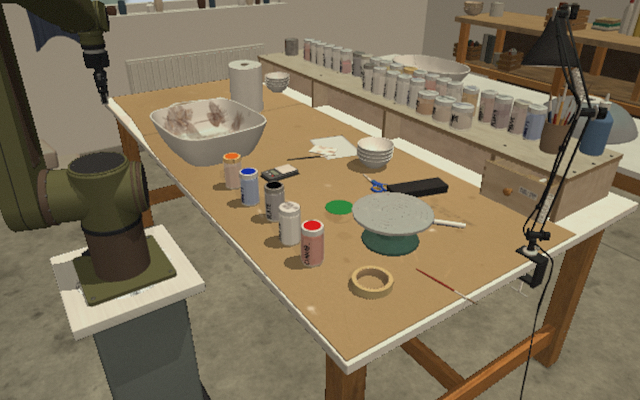

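The top view (crop scale 2.35, offset 140,120) shows orange, blue, grey, white and red jars from left to right at crop (113,292), (234,298), (348,281), (465,306) and (567,307). The pan is at (152,132) and the mat at (403,124). The side view shows a banding wheel to the right of the mat and a bowl far left.

```bash
cat > h.py <<'E'
import numpy as np, cv2
from rig import *
def K(p):
    f=200/np.tan(np.radians(p["vertical_fov"])/2); return np.array([[f,0,p["cx"]],[0,f,p["cy"]],[0,0,1.]])
def world(p,uv,z,R=None,c=None):
    if R is None:
        R=cv2.Rodrigues(p["rvec"])[0].T; c=-R@p["tvec"]
    d=R@np.linalg.inv(K(p))@np.array([uv[0],uv[1],1.]); return c+d*(z-c[2])/d[2]
def wristcam(p,s):
    from scipy.spatial.transform import Rotation as Ro
    Rt=Ro.from_euler("xyz",s["eef_rot"],degrees=True).as_matrix(); T=p["T_tool_cam"]
    return Rt@T[:3,:3], Rt@T[:3,3]+s["ee_pos"]
def blob(img,seed,lo,r=40):
    """centroid of the connected region like the seed pixel"""
    m=np.zeros((img.shape[0]+2,img.shape[1]+2),np.uint8)
    cv2.floodFill(np.ascontiguousarray(img),m,tuple(int(round(v)) for v in seed),0,(lo,)*3,(lo,)*3,4|cv2.FLOODFILL_FIXED_RANGE|cv2.FLOODFILL_MASK_ONLY|(255<<8))
    m=m[1:-1,1:-1]; c=cv2.findContours(m,cv2.RETR_EXTERNAL,cv2.CHAIN_APPROX_NONE)[0]; c=max(c,key=len)
    h=cv2.convexHull(c); (x,y),(w,hh),a=cv2.minAreaRect(h); M=cv2.moments(h)
    return (M["m10"]/M["m00"],M["m01"]/M["m00"]),(w,hh,a)
E
python3 - <<'E'
from h import *
p=capture("top"); im=p["pixels"]
S=dict(orange=(113,292,.111),blue=(234,298,.111),grey=(348,281,.111),white=(452,312,.111),red=(567,307,.111),pan=(152,140,.017),mat=(403,124,.004))
w={}
for k,(u,v,z) in S.items():
    c,b=blob(im,(140+u/2.35,120+v/2.35),45); w[k]=world(p,c,z); print(k,np.round(c,1),np.round(b,1),np.round(w[k][:2],4))
print(np.linalg.norm(w["pan"]-w["mat"]), [np.round(world(p,(140+u/2.35,120+v/2.35),0)[:2],3) for u,v in [(690,255),(598,105),(185,104),(187,205)]])
s=observe();p=capture("wrist"); cv2.imwrite("pics/w0.png",p["pixels"][:,:,::-1]);print(p["T_tool_cam"],p["vertical_fov"])
E
```

```text
orange [187.5 243.9] [18.8 17.  26.6] [0.4259 0.2527]
blue [238.9 246.8] [16. 16. 90.] [0.4188 0.122 ]
grey [287.1 239.2] [16. 16. 90.] [ 0.4383 -0.0005]
white [336. 253.] [ 4.  8. 90.] [ 0.4038 -0.1255]
red [380.9 250.5] [16. 16. 90.] [ 0.4102 -0.2403]
pan [204.5 176. ] [20. 19. 90.] [0.618  0.2424]
mat [310.9 172.3] [30. 30. 90.] [ 0.6325 -0.0581]
0.3010762010778733 [array([ 0.472, -0.408]), array([ 0.657, -0.3  ]), array([0.655, 0.208]), array([0.531, 0.201])]
[[-5.91961069e-04 -9.53171786e-01 -3.02428827e-01  7.77702642e-02]
 [ 9.99999675e-01 -7.29533879e-04  3.41932460e-04 -9.11117641e-04]
 [-5.46552449e-04 -3.02428527e-01  9.53171909e-01 -1.19531774e-01]
 [ 0.00000000e+00  0.00000000e+00  0.00000000e+00  1.00000000e+00]] 68.62372227550094
```

Emit:
drive_tool --pt "-0.7 -1 0" --pt "-0.7 -1 0" --pt "-0.7 -1 0" --pt "-0.7 -1 0" --pt "-0.7 -1 0" --pt "-0.7 -1 0" --pt "-0.7 -1 0" --pt "-0.7 -1 0" --yaw '[-0.332,-0.332,-0.332,-0.332,-0.332,-0.332,-0.332,-0.332]' --fingers -1

```text
time: 2.47
ee_pos: [0.2397, 0.4587, 0.2535]
eef_rot: [180.0, 0.0, -179.9]
wrist_force: [0.7, 0.4, -0.0]
width: 0.0855
grip_force: 0.0
```

Emit:
drive_tool --pt "-1 -1 0" --pt "-1 -1 0" --pt "-1 -1 0" --pt "-1 -1 0" --pt "-1 -1 0" --pt "-1 -1 0" --pt "-1 -1 0" --pt "0 0 0" --yaw '[0,0,0,0,0,0,0,0]'

```text
time: 3.13
ee_pos: [0.3819, 0.3171, 0.2536]
eef_rot: [-179.9, 0.1, 179.7]
wrist_force: [-0.6, 0.1, -0.5]
width: 0.085
grip_force: 0.0
```

Emit:
drive_tool --pt "-0.55 -0.8 0" --pt "-0.55 -0.8 0" --pt "-0.55 -0.8 0" --pt "-0.55 -0.8 0" --pt "0 0 0.5" --pt "0 0 0.5" --pt "0 0 0" --pt "0 0 0" --yaw '[0,0,0,0,0,0,0,0]'

```text
time: 3.8
ee_pos: [0.4221, 0.2562, 0.2318]
eef_rot: [-179.9, -0.2, -179.9]
wrist_force: [0.2, 0.5, 0.4]
width: 0.0853
grip_force: 0.0
```

```bash
python3 - <<'E'
from h import *
s=observe();p=capture("wrist"); cv2.imwrite("pics/w1.png",p["pixels"][:,:,::-1])
R,c=wristcam(p,s); print(s["ee_pos"],s["eef_rot"])
for q,z in (("orange_jar",.0),("weigh_scale",0),("round_mat",0),("blue_jar",0)):
    for r in spot_point(p,q)[:1]: print(q,r["p"],r["location"],world(p,r["location"][::-1],z,R,c))
E
```

```text
[0.42213731 0.25620233 0.23175821] [-1.79947812e+02 -1.58981151e-01 -1.79937799e+02]
weigh_scale 0.58 [307.7, 304.1] [0.6158556  0.23827052 0.        ]
round_mat 0.55 [315.9, 97.7] [ 0.63006781 -0.05844277  0.        ]
blue_jar 0.86 [173.6, 211.7] [0.42150353 0.12755499 0.        ]
```

View pics/w1.png

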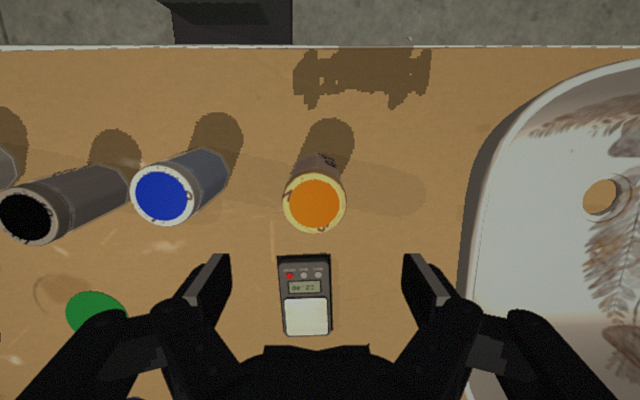

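The wrist view (flipped, far side down) shows the orange lid at (314,202), the blue at (162,195), the grey at (30,218), the pan at (306,317) and the mat near (95,313). The bowl's rim is at column 480 on the right.

```bash
python3 - <<'E'
from h import *
s=observe();p=capture("wrist"); R,c=wristcam(p,s)
for k,sd,z,t in (("orange",(314,202),.111,60),("blue",(162,195),.111,60),("pan",(306,317),.017,60)):
    q,b=blob(p["pixels"],sd,t); print(k,q,b,world(p,q,z,R,c))
for sd in((470,250),(500,160)): print(world(p,sd,.1,R,c))
E
```

```text
orange (259.33774752017985, 199.04420117802394) (352.59722900390625, 640.051025390625, 89.82845306396484) [0.42166987 0.20639679 0.111     ]
blue (161.17758331123486, 193.41156191991513) (47.0, 51.0, 90.0) [0.41658132 0.12217644 0.111     ]
pan (305.817918753478, 313.56683361157485) (36.726585388183594, 42.365848541259766, 87.95458984375) [0.61627861 0.24156231 0.017     ]
[0.47642049 0.40330806 0.1       ]
[0.38953324 0.41556083 0.1       ]
```

Emit:
drive_tool --pt "-0.1 -0.18 0.98" --pt "0 0 0.98" --pt "0 0 0.98" --pt "0 0 0.98" --pt "0 0 0.98" --pt "0 0 0.98" --pt "0 0 0.98" --pt "0 0 0.98" --yaw '[0,0,0,0,0,0,0,0]'

```text
time: 4.77
ee_pos: [0.4256, 0.2524, 0.0761]
eef_rot: [180.0, 0.1, -180.0]
wrist_force: [0.2, 0.3, 0.5]
width: 0.0851
grip_force: 0.0
```

Emit:
drive_tool --pt "0 0 0" --pt "0 0 0" --pt "0 0 0" --pt "0 0 0" --pt "0 0 0" --pt "0 0 0" --pt "0 0 0" --pt "0 0 0" --yaw '[0,0,0,0,0,0,0,0]' --fingers 1

```text
time: 5.43
ee_pos: [0.4256, 0.2523, 0.077]
eef_rot: [180.0, 0.0, 180.0]
wrist_force: [0.5, -0.3, -0.6]
width: 0.0596
grip_force: 65.0
```

Emit:
drive_tool --pt "0 0 -1" --pt "0 0 -1" --pt "0 0 -1" --pt "-1 -0.8 0" --pt "-1 -0.8 0" --pt "-1 -0.8 0" --pt "-1 -0.8 0" --pt "-1 -0.8 0" --yaw '[0,0,0,0,0,0,0,0]'

```text
time: 6.1
ee_pos: [0.5261, 0.1713, 0.1366]
eef_rot: [180.0, 0.0, -180.0]
wrist_force: [0.4, -0.2, -1.7]
width: 0.06
grip_force: 65.7
```

Emit:
drive_tool --pt "-1 -0.8 0" --pt "-1 -0.8 0" --pt "-1 -0.8 0" --pt "-1 -0.8 0" --pt "-1 -0.8 0" --pt "0 0 1" --pt "0 0 0.8" --pt "0 0 0" --yaw '[0,0,0,0,0,0,0,0]'

```text
time: 6.77
ee_pos: [0.6229, 0.0914, 0.0962]
eef_rot: [-180.0, -0.4, 179.9]
wrist_force: [-1.4, 0.3, -4.0]
width: 0.0598
grip_force: 65.6
```

Emit:
drive_tool --pt "-0.05 0 0.4" --pt "0 0 0.3" --pt "0 0 0.2" --pt "0 0 0.1" --pt "0 0 0" --pt "0 0 0" --pt "0 0 0" --pt "0 0 0" --yaw '[0,0,0,0,0,0,0,0]'

```text
time: 7.43
ee_pos: [0.6267, 0.0922, 0.0811]
eef_rot: [180.0, 0.1, -180.0]
wrist_force: [0.2, -0.4, -1.8]
width: 0.0599
grip_force: 65.7
```

Emit:
drive_tool --pt "0.05 0 0.1" --pt "0 0 0.05" --pt "0 0 0.03" --pt "0 0 0.02" --pt "0 0 0" --pt "0 0 0" --pt "0 0 0" --pt "0 0 0" --yaw '[0,0,0,0,0,0,0,0]'

```text
time: 8.1
ee_pos: [0.6255, 0.0922, 0.077]
eef_rot: [-180.0, 0.0, 180.0]
wrist_force: [-1.3, -0.7, 3.0]
width: 0.0601
grip_force: 66.0
```

Emit:
drive_tool --pt "0 0 0" --pt "0 0 0" --pt "0 0 0" --pt "0 0 0" --pt "0 0 0" --pt "0 0 0" --pt "0 0 0" --pt "0 0 0" --yaw '[0,0,0,0,0,0,0,0]' --fingers -1

```text
time: 8.77
ee_pos: [0.6254, 0.0922, 0.0765]
eef_rot: [180.0, 0.0, 180.0]
wrist_force: [0.6, -0.6, -0.7]
width: 0.0852
grip_force: 0.0
```

Emit:
drive_tool --pt "0 0 -1" --pt "0 0 -1" --pt "0 0 -1" --pt "0 0 -1" --pt "0 0 -1" --pt "0 0 -1" --pt "0 0 -1" --pt "0.7 0 -0.5" --yaw '[0,0,0,0,0,0,0,0]'

```text
time: 9.43
ee_pos: [0.6137, 0.0921, 0.23]
eef_rot: [180.0, 0.3, 180.0]
wrist_force: [0.3, -0.3, 0.4]
width: 0.0853
grip_force: 0.0
```

Emit:
drive_tool --pt "1 0.15 0" --pt "1 0.15 0" --pt "1 0.15 0" --pt "1 0.15 0" --pt "1 0.15 0" --pt "1 0.15 0" --pt "1 0.15 0" --pt "1 0.15 0" --yaw '[0,0,0,0,0,0,0,0]'

```text
time: 10.1
ee_pos: [0.4504, 0.1163, 0.2265]
eef_rot: [180.0, 0.0, 180.0]
wrist_force: [0.9, 0.3, 0.8]
width: 0.0853
grip_force: 0.0
```

Emit:
drive_tool --pt "1 0.15 0" --pt "0.7 0.15 0" --pt "0 0 0.8" --pt "0 0 0.8" --pt "0 0 0" --pt "0 0 0" --pt "0 0 0" --pt "0 0 0" --yaw '[0,0,0,0,0,0,0,0]'

```text
time: 10.77
ee_pos: [0.4181, 0.1222, 0.1957]
eef_rot: [180.0, 0.1, 180.0]
wrist_force: [-0.4, -1.5, -0.1]
width: 0.0851
grip_force: 0.0
```

Emit:
drive_tool --pt "0 0 1" --pt "0 0 1" --pt "0 0 1" --pt "0 0 1" --pt "0 0 1" --pt "0 0 0.9" --pt "0 0 0" --pt "0 0 0" --yaw '[0,0,0,0,0,0,0,0]'

```text
time: 11.43
ee_pos: [0.4173, 0.1221, 0.0765]
eef_rot: [-180.0, -0.1, 180.0]
wrist_force: [0.5, -0.7, 0.5]
width: 0.0853
grip_force: 0.0
```

Emit:
drive_tool --pt "0 0 0" --pt "0 0 0" --pt "0 0 0" --pt "0 0 0" --pt "0 0 0" --pt "0 0 0" --pt "0 0 0" --pt "0 0 0" --yaw '[0,0,0,0,0,0,0,0]' --fingers 1

```text
time: 12.1
ee_pos: [0.4193, 0.1226, 0.079]
eef_rot: [179.9, 0.3, -180.0]
wrist_force: [-0.2, 0.6, 7.2]
width: 0.0599
grip_force: 65.5
```

Emit:
drive_tool --pt "0 0 -1" --pt "0 0 -1" --pt "0 0 -1" --pt "0 0 -1" --pt "0 0 -1" --pt "0 0 -1" --pt "0 0 -1" --pt "0 0 0" --yaw '[0,0,0,0,0,0,0,0]'

```text
time: 12.77
ee_pos: [0.4193, 0.1225, 0.221]
eef_rot: [179.9, 0.5, -180.0]
wrist_force: [1.2, -0.0, -2.4]
width: 0.0599
grip_force: 66.3
```

Emit:
drive_tool --pt "-0.97 -0.82 0" --pt "-0.97 -0.82 0" --pt "-0.97 -0.82 0" --pt "-0.97 -0.82 0" --pt "-0.97 -0.82 0" --pt "-0.97 -0.82 0" --pt "-0.97 -0.82 0" --pt "-0.97 -0.82 0" --yaw '[0,0,0,0,0,0,0,0]'

```text
time: 13.43
ee_pos: [0.5725, -0.0099, 0.2142]
eef_rot: [180.0, -0.2, 180.0]
wrist_force: [0.1, 0.3, -2.7]
width: 0.0598
grip_force: 66.3
```

Emit:
drive_tool --pt "-0.97 -0.82 0" --pt "-0.97 -0.82 0" --pt "-0.97 -0.82 0" --pt "0 0 1" --pt "0 0 1" --pt "0 0 1" --pt "0 0 0" --pt "0 0 0" --yaw '[0,0,0,0,0,0,0,0]'

```text
time: 14.1
ee_pos: [0.6288, -0.0579, 0.1532]
eef_rot: [179.9, -0.3, 180.0]
wrist_force: [0.1, -0.4, -2.9]
width: 0.06
grip_force: 66.3
```

Emit:
drive_tool --pt "0 0 1" --pt "0 0 1" --pt "0 0 1" --pt "0 0 0.4" --pt "0 0 0.2" --pt "0 0 0.1" --pt "0 0 0" --pt "0 0 0" --yaw '[0,0,0,0,0,0,0,0]'

```text
time: 14.77
ee_pos: [0.6319, -0.0584, 0.0843]
eef_rot: [-180.0, 0.2, -180.0]
wrist_force: [0.2, 0.5, -3.3]
width: 0.0597
grip_force: 66.3
```

Emit:
drive_tool --pt "0 0 0.06" --pt "0 0 0.04" --pt "0 0 0.02" --pt "0 0 0.02" --pt "0 0 0" --pt "0 0 0" --pt "0 0 0" --pt "0 0 0" --yaw '[0,0,0,0,0,0,0,0]'

```text
time: 15.43
ee_pos: [0.6322, -0.0584, 0.083]
eef_rot: [-180.0, 0.2, -180.0]
wrist_force: [-3.0, 1.9, 7.5]
width: 0.0599
grip_force: 67.2
```

Emit:
drive_tool --pt "0 0 0" --pt "0 0 0" --pt "0 0 0" --pt "0 0 0" --pt "0 0 0" --pt "0 0 0" --pt "0 0 0" --pt "0 0 0" --yaw '[0,0,0,0,0,0,0,0]' --fingers -1

```text
time: 16.1
ee_pos: [0.6307, -0.0582, 0.0796]
eef_rot: [180.0, -0.0, 180.0]
wrist_force: [-0.4, -0.9, -0.5]
width: 0.0854
grip_force: 0.0
```

Emit:
drive_tool --pt "0 0 -1" --pt "0 0 -1" --pt "0 0 -1" --pt "0 0 -1" --pt "0 0 -1" --pt "0 0 -1" --pt "0 0 -1" --pt "1 -0.3 0" --yaw '[0,0,0,0,0,0,0,0]'

```text
time: 16.77
ee_pos: [0.6147, -0.0641, 0.2256]
eef_rot: [-179.9, 0.6, -179.9]
wrist_force: [0.2, -0.5, 1.3]
width: 0.0851
grip_force: 0.0
```

Emit:
drive_tool --pt "1 -0.4 0" --pt "1 -0.4 0" --pt "1 -0.4 0" --pt "1 -0.4 0" --pt "1 -0.4 0" --pt "1 -0.4 0" --pt "1 -0.4 0" --pt "0 0 0" --yaw '[0,0,0,0,0,0,0,0]'

```text
time: 17.43
ee_pos: [0.4684, -0.1209, 0.2194]
eef_rot: [-180.0, -0.1, 179.9]
wrist_force: [0.2, 0.4, -0.2]
width: 0.0852
grip_force: 0.0
```

```bash
python3 - <<'E'
from h import *
s=observe();p=capture("wrist"); cv2.imwrite("pics/w2.png",p["pixels"][:,:,::-1]); R,c=wristcam(p,s); print(s["ee_pos"])
for r in spot_in(p,"white_jar")[:2]: print(r)
p=capture("top"); im=p["pixels"];cv2.imwrite("pics/t2.png",p["pixels"][:,:,::-1]);
E
```

```text
[ 0.46838699 -0.12094864  0.21943841]
{'bbox': [269.0, 94.7, 342.0, 169.3], 'p': 0.89}
```

View pics/w2.png

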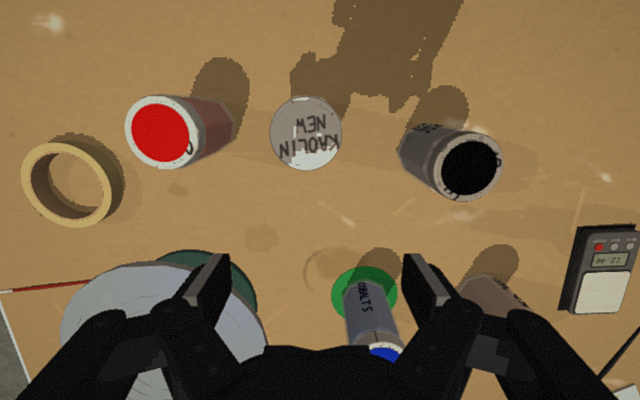

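View pics/t2.png

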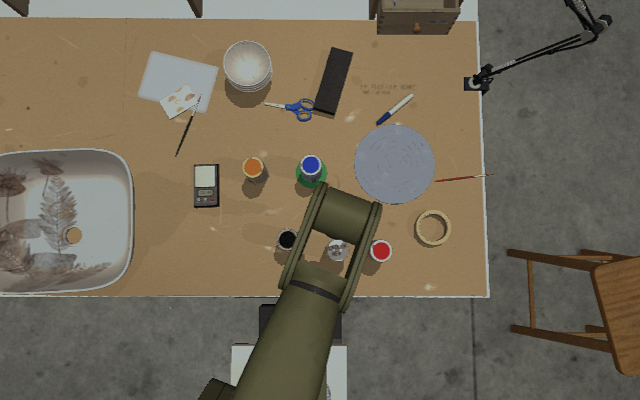

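Both placed jars stand upright. In the wrist view the white lid is a circle around (306,132). In the top view the orange lid is at (253,167) and the blue at (311,165).

```bash
python3 - <<'E'
from h import *
s=observe();p=capture("wrist"); R,c=wristcam(p,s)
print("white",world(p,(306,132.5),.111,R,c))
p=capture("top")
for k,sd,z in (("orange",(253,167),.111),("blue",(311,165),.115),("grey",(287,239),.111)):
    q,b=blob(p["pixels"],sd,45); print(k,q,b,world(p,q,z))
E
```

```text
white [ 0.41196425 -0.1286741   0.111     ]
orange (252.63369175627238, 166.73046594982077) (17.39252471923828, 17.076295852661133, 71.56504821777344) [0.62630263 0.09151493 0.111     ]
blue (310.4534377719756, 164.48128807658833) (15.0, 15.0, 90.0) [ 0.63212635 -0.05916399  0.115     ]
grey (286.857855361596, 239.09642560266) (14.758047103881836, 16.54690170288086, 26.56505012512207) [4.38689781e-01 5.97520033e-05 1.11000000e-01]
```

Emit:
drive_tool --pt "1 -0.13 0" --pt "1 -0.13 0" --pt "0.9 -0.13 0" --pt "0 0 1" --pt "0 0 1" --pt "0 0 0" --pt "0 0 0" --pt "0 0 0" --yaw '[0,0,0,0,0,0,0,0]'

```text
time: 18.35
ee_pos: [0.4136, -0.1281, 0.1806]
eef_rot: [-180.0, 0.0, -180.0]
wrist_force: [0.3, 0.4, 0.3]
width: 0.0853
grip_force: 0.0
```

Emit:
drive_tool --pt "0 0 1" --pt "0 0 1" --pt "0 0 1" --pt "0 0 1" --pt "0 0 1" --pt "0 0 0.1" --pt "0 0 0" --pt "0 0 0" --yaw '[0,0,0,0,0,0,0,0]'

```text
time: 19.02
ee_pos: [0.4141, -0.1285, 0.0794]
eef_rot: [-179.9, 0.1, -180.0]
wrist_force: [0.9, -0.6, 0.0]
width: 0.085
grip_force: 0.0
```

Emit:
drive_tool --pt "0 0 0" --pt "0 0 0" --pt "0 0 0" --pt "0 0 0" --pt "0 0 0" --pt "0 0 0" --pt "0 0 0" --pt "0 0 0" --yaw '[0,0,0,0,0,0,0,0]' --fingers 1

```text
time: 19.68
ee_pos: [0.4143, -0.1288, 0.0797]
eef_rot: [-179.9, 0.2, 180.0]
wrist_force: [-0.5, -1.6, 6.8]
width: 0.0571
grip_force: 64.6
```

Emit:
drive_tool --pt "0 0 -1" --pt "0 0 -1" --pt "0 0 -1" --pt "0 0 -1" --pt "0 0 -1" --pt "0 0 -1" --pt "0 0 -1" --pt "0 0 0" --yaw '[0,0,0,0,0,0,0,0]'

```text
time: 20.35
ee_pos: [0.4144, -0.1287, 0.2217]
eef_rot: [-179.8, 0.4, -180.0]
wrist_force: [0.5, -0.1, -2.7]
width: 0.0567
grip_force: 65.6
```

Emit:
drive_tool --pt "-0.54 0.975 0" --pt "-0.54 0.975 0" --pt "-0.54 0.975 0" --pt "-0.54 0.975 0" --pt "-0.54 0.975 0" --pt "-0.54 0.975 0" --pt "-0.54 0.975 0" --pt "-0.54 0.975 0" --yaw '[0,0,0,0,0,0,0,0]'

```text
time: 21.02
ee_pos: [0.4985, 0.0291, 0.2153]
eef_rot: [180.0, -0.2, -180.0]
wrist_force: [-0.7, 0.1, -2.9]
width: 0.0566
grip_force: 65.5
```

Emit:
drive_tool --pt "-0.54 0.975 0" --pt "-0.54 0.975 0" --pt "-0.54 0.975 0" --pt "-0.54 0.975 0" --pt "-0.54 0.975 0" --pt "-0.54 0.975 0" --pt "-0.54 0.975 0" --pt "-0.54 0.975 0" --yaw '[0,0,0,0,0,0,0,0]'

```text
time: 21.68
ee_pos: [0.5849, 0.1848, 0.2149]
eef_rot: [-180.0, -0.2, -180.0]
wrist_force: [0.6, 0.5, -4.2]
width: 0.0569
grip_force: 65.5
```

Emit:
drive_tool --pt "-0.54 0.975 0" --pt "-0.54 0.975 0" --pt "-0.54 0.975 0" --pt "0 0 1" --pt "0 0 1" --pt "0 0 1" --pt "0 0 0" --pt "0 0 0" --yaw '[0,0,0,0,0,0,0,0]'

```text
time: 22.35
ee_pos: [0.6159, 0.2419, 0.1539]
eef_rot: [-179.9, -0.4, -180.0]
wrist_force: [1.0, -0.3, -3.1]
width: 0.057
grip_force: 65.6
```

Emit:
drive_tool --pt "-0.05 0 1" --pt "0 0 1" --pt "0 0 0.4" --pt "0 0 0.2" --pt "0 0 0.1" --pt "0 0 0" --pt "0 0 0" --pt "0 0 0" --yaw '[0,0,0,0,0,0,0,0]'

```text
time: 23.02
ee_pos: [0.6199, 0.2427, 0.1053]
eef_rot: [180.0, 0.1, 180.0]
wrist_force: [-0.5, 0.8, -2.8]
width: 0.057
grip_force: 65.6
```

Emit:
drive_tool --pt "0.05 0 0.15" --pt "0 0 0.1" --pt "0 0 0.08" --pt "0 0 0.04" --pt "0 0 0.03" --pt "0 0 0" --pt "0 0 0" --pt "0 0 0" --yaw '[0,0,0,0,0,0,0,0]'

```text
time: 23.68
ee_pos: [0.6182, 0.2425, 0.0973]
eef_rot: [-180.0, 0.0, -180.0]
wrist_force: [-4.3, -2.5, 6.0]
width: 0.0566
grip_force: 66.3
```

Emit:
drive_tool --pt "0 0 0" --pt "0 0 0" --pt "0 0 0" --pt "0 0 0" --pt "0 0 0" --pt "0 0 0" --pt "0 0 0" --pt "0 0 0" --yaw '[0,0,0,0,0,0,0,0]' --fingers -1

```text
time: 24.35
ee_pos: [0.618, 0.2425, 0.0956]
eef_rot: [180.0, -0.0, 180.0]
wrist_force: [-0.1, 0.2, -0.0]
width: 0.0853
grip_force: 0.0
```

Emit:
drive_tool --pt "0 0 -1" --pt "0 0 -1" --pt "0 0 -1" --pt "0 0 -1" --pt "0 0 -1" --pt "0 0 -1" --pt "0.75 -1 0" --pt "0.75 -1 0" --yaw '[0,0,0,0,0,0,0,0]'

```text
time: 25.02
ee_pos: [0.589, 0.2029, 0.2181]
eef_rot: [179.9, 0.2, -179.9]
wrist_force: [-0.2, -1.1, -0.5]
width: 0.0852
grip_force: 0.0
```

Emit:
drive_tool --pt "0.75 -1 0" --pt "0.75 -1 0" --pt "0.75 -1 0" --pt "0.75 -1 0" --pt "0.75 -1 0" --pt "0.75 -1 0" --pt "0.75 -1 0" --pt "0.75 -1 0" --yaw '[0,0,0,0,0,0,0,0]'

```text
time: 25.68
ee_pos: [0.4671, 0.0417, 0.2158]
eef_rot: [-180.0, 0.0, -180.0]
wrist_force: [0.2, -0.6, -0.3]
width: 0.0858
grip_force: 0.0
```

Emit:
drive_tool --pt "0.75 -1 0" --pt "0.7 -1 0" --pt "0 -0.1 0" --pt "0 0 0.5" --pt "0 0 0.5" --pt "0 0 0" --pt "0 0 0" --pt "0 0 0" --yaw '[0,0,0,0,0,0,0,0]'

```text
time: 26.35
ee_pos: [0.4391, 0.0011, 0.1952]
eef_rot: [180.0, -0.1, -179.9]
wrist_force: [-0.4, 0.4, 0.8]
width: 0.0853
grip_force: 0.0
```

```bash
python3 - <<'E'
from h import *
s=observe();p=capture("wrist"); R,c=wristcam(p,s); cv2.imwrite("pics/w3.png",p["pixels"][:,:,::-1]); print(s["ee_pos"])
p=capture("top"); cv2.imwrite("pics/t3.png",p["pixels"][100:300,150:450,::-1])
E
```

```text
[0.43910211 0.00106873 0.19521245]
```

View pics/w3.png

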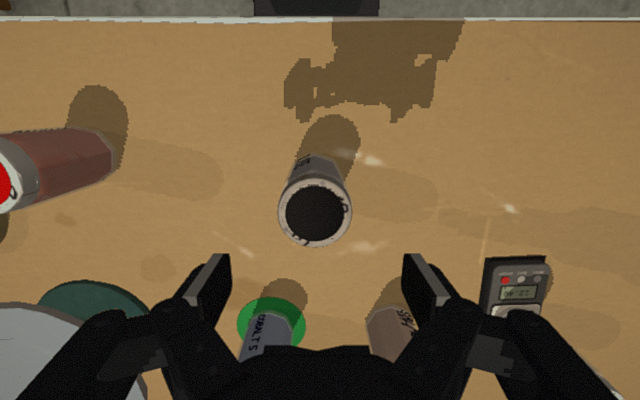

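View pics/t3.png

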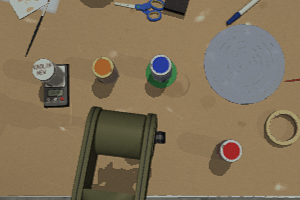

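The grey lid is centred at about (315,213), right under the gripper. The top crop shows the white jar on the scale, its lid at about (42,70). I'll measure that lid and the orange one.

```bash
python3 - <<'E'
from h import *
s=observe();p=capture("wrist"); R,c=wristcam(p,s); print("grey",world(p,blob(p["pixels"],(315,213),25)[0],.111,R,c))
p=capture("top"); g=cv2.cvtColor(p["pixels"],cv2.COLOR_RGB2HSV)[150:192,172:214]
m=((g[...,1]<45)&(g[...,2]>110)).astype(np.uint8); n,l,st,ce=cv2.connectedComponentsWithStats(m); i=1+st[1:,4].argmax()
print(st[i]); x,y,w,h=st[i][:4]; print("white",world(p,(172+x+(w-1)/2,150+y+(h-1)/2),.128),world(p,(172+ce[i][0],150+ce[i][1]),.128))
a=cv2.imwrite("pics/z.png",cv2.resize(p["pixels"][140:215,165:240,::-1],None,fx=7,fy=7))
print("orange",world(p,blob(p["pixels"],(252,167),45)[0],.111))
E
```

```text
grey [ 0.43626087 -0.00107855  0.111     ]
[ 10   9  22  21 356]
white [0.61628256 0.24214464 0.128     ] [0.61622151 0.24111061 0.128     ]
orange [0.62644672 0.09184197 0.111     ]
```

View pics/z.png

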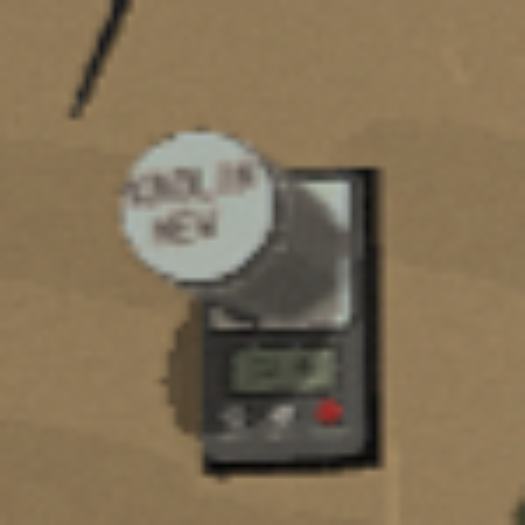

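Emit:
drive_tool --pt "0 0 1" --pt "0 0 1" --pt "0 0 1" --pt "0 0 1" --pt "0 0 1" --pt "0 0 0.8" --pt "0 0 0" --pt "0 0 0" --yaw '[0,0,0,0,0,0,0,0]'

```text
time: 27.22
ee_pos: [0.4385, 0.0006, 0.0793]
eef_rot: [180.0, -0.1, -180.0]
wrist_force: [0.2, -0.8, 0.7]
width: 0.0854
grip_force: 0.0
```

The white jar stands squarely on the pan, with metal showing around its foot. Next I grip the grey jar.

Emit:
drive_tool --pt "0 0 0" --pt "0 0 0" --pt "0 0 0" --pt "0 0 0" --pt "0 0 0" --pt "0 0 0" --pt "0 0 0" --pt "0 0 0" --yaw '[0,0,0,0,0,0,0,0]' --fingers 1

```text
time: 27.88
ee_pos: [0.4407, 0.0002, 0.082]
eef_rot: [-180.0, 0.2, -180.0]
wrist_force: [-0.5, -1.3, 6.2]
width: 0.0598
grip_force: 65.2
```

Emit:
drive_tool --pt "0 0 -1" --pt "0 0 -1" --pt "0 0 -1" --pt "0 0 -1" --pt "0 0 -1" --pt "0 0 -1" --pt "0 0 -1" --pt "0 0 -0.5" --yaw '[0,0,0,0,0,0,0,0]'

```text
time: 28.55
ee_pos: [0.4396, 0.0005, 0.2321]
eef_rot: [-180.0, 0.2, -180.0]
wrist_force: [0.9, -0.4, -2.8]
width: 0.0596
grip_force: 66.4
```

Emit:
drive_tool --pt "-0.95 0.46 0" --pt "-0.95 0.46 0" --pt "-0.95 0.46 0" --pt "-0.95 0.46 0" --pt "-0.95 0.46 0" --pt "-0.95 0.46 0" --pt "-0.95 0.46 0" --pt "-0.95 0.46 0" --yaw '[0,0,0,0,0,0,0,0]'

```text
time: 29.22
ee_pos: [0.5912, 0.0746, 0.2282]
eef_rot: [180.0, -0.1, -180.0]
wrist_force: [-0.8, -0.3, -2.9]
width: 0.0599
grip_force: 66.3
```

Emit:
drive_tool --pt "-0.95 0.46 0" --pt "-0.9 0.45 0" --pt "0 0 0" --pt "0 0 0" --pt "0 0 0" --pt "0 0 0" --pt "0 0 0" --pt "0 0 0" --yaw '[0,0,0,0,0,0,0,0]'

```text
time: 29.88
ee_pos: [0.6275, 0.0919, 0.2298]
eef_rot: [-180.0, 0.0, 180.0]
wrist_force: [0.2, -0.7, -3.1]
width: 0.0597
grip_force: 66.3
```

Emit:
drive_tool --pt "0 0 0.6" --pt "0 0 0.5" --pt "0 0 0.3" --pt "0 0 0.1" --pt "0 0 0.1" --pt "0 0 0" --pt "0 0 0" --pt "0 0 0" --yaw '[0,0,0,0,0,0,0,0]'

```text
time: 30.55
ee_pos: [0.6283, 0.0923, 0.1983]
eef_rot: [180.0, 0.1, -180.0]
wrist_force: [0.3, 0.2, -2.9]
width: 0.0594
grip_force: 66.3
```

Emit:
drive_tool --pt "0 0 0.05" --pt "0 0 0.05" --pt "0 0 0.05" --pt "0 0 0" --pt "0 0 0" --pt "0 0 0" --pt "0 0 0" --pt "0 0 0" --yaw '[0,0,0,0,0,0,0,0]'

```text
time: 31.22
ee_pos: [0.628, 0.0923, 0.1948]
eef_rot: [180.0, 0.0, 180.0]
wrist_force: [0.4, -0.2, -3.5]
width: 0.06
grip_force: 66.3
```

Emit:
drive_tool --pt "0.03 0 0.05" --pt "0 0 0.05" --pt "0 0 0.04" --pt "0 0 0" --pt "0 0 0" --pt "0 0 0" --pt "0 0 0" --pt "0 0 0" --yaw '[0,0,0,0,0,0,0,0]'

```text
time: 31.88
ee_pos: [0.6281, 0.0925, 0.1936]
eef_rot: [180.0, 0.1, 180.0]
wrist_force: [-1.9, 1.9, 5.9]
width: 0.0594
grip_force: 67.0
```

```bash
python3 - <<'E'
from h import *
p=capture("side"); cv2.imwrite("pics/s4.png",cv2.resize(p["pixels"][80:280,180:400,::-1],None,fx=3,fy=3))
E
```

```text
(no output)
```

View pics/s4.png

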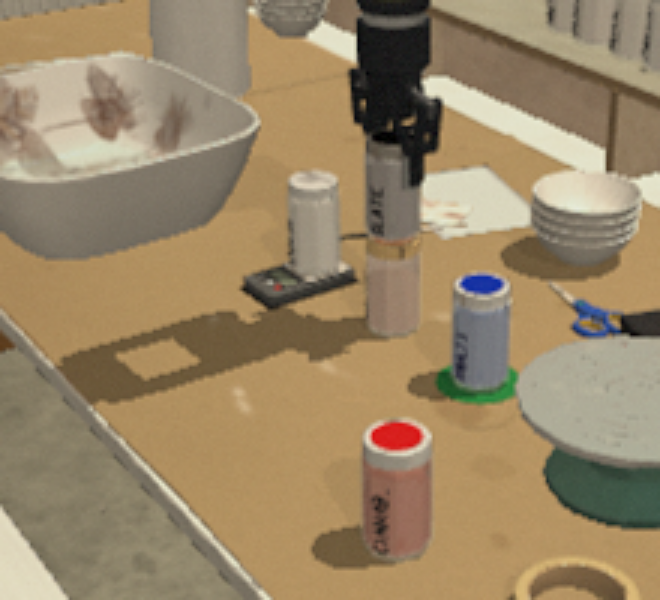

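The grey jar sits squarely on the orange lid (seam around (392,245)), still held by the gripper. I release it and back off.

Emit:
drive_tool --pt "0 0 0" --pt "0 0 0" --pt "0 0 0" --pt "0 0 0" --pt "0 0 0" --pt "0 0 0" --pt "0 0 0" --pt "0 0 0" --yaw '[0,0,0,0,0,0,0,0]' --fingers -1

```text
time: 32.6
ee_pos: [0.6274, 0.0922, 0.1918]
eef_rot: [-180.0, -0.0, 180.0]
wrist_force: [-0.1, -1.2, -0.5]
width: 0.0857
grip_force: 0.0
```

Emit:
drive_tool --pt "0 0 -0.5" --pt "0 0 -1" --pt "0 0 -1" --pt "0 0 -1" --pt "0 0 -1" --pt "0 0 -1" --pt "0 0 -1" --pt "0 0 0" --yaw '[0,0,0,0,0,0,0,0]'

```text
time: 33.27
ee_pos: [0.6292, 0.0924, 0.3287]
eef_rot: [180.0, 0.6, -180.0]
wrist_force: [-0.5, 0.9, 1.7]
width: 0.0854
grip_force: 0.0
```

Emit:
drive_tool --pt "1 0 0" --pt "1 0 0" --pt "1 0 0" --pt "1 0 0" --pt "1 0 0" --pt "1 0 0" --pt "1 0 0" --pt "0 0 0" --yaw '[0,0,0,0,0,0,0,0]'

```text
time: 33.93
ee_pos: [0.485, 0.0924, 0.3216]
eef_rot: [180.0, -0.0, -180.0]
wrist_force: [2.0, 0.4, 0.1]
width: 0.0855
grip_force: 0.0
```

```bash
python3 - <<'E'
from h import *
p=capture("side"); a=p["pixels"][80:280,180:400,::-1]
p=capture("top"); b=p["pixels"][100:300,170:390,::-1]
cv2.imwrite("pics/f.png",cv2.resize(np.hstack([a,b]),None,fx=1.8,fy=1.8))
R=cv2.Rodrigues(p["rvec"])[0]
print((K(p)@(R@np.array([.6264,.0917,.222])+p["tvec"]))/(R@np.array([.6264,.0917,.222])+p["tvec"])[2])
q=(K(p)@(R@np.array([.6264,.0917,.222])+p["tvec"])); q=q[:2]/q[2]
c,bb=blob(p["pixels"],q,35); print(c,bb,world(p,c,.222))
c,bb=blob(p["pixels"],(311,165),45); print(c,bb,world(p,c,.115))
E
```

```text
[244.87926398 157.24571773   1.        ]
(244.68776371308016, 157.34106891701828) (17.0, 17.0, 90.0) [0.6261709  0.09214107 0.222     ]
(310.434554973822, 164.4738219895288) (15.0, 15.0, 90.0) [ 0.63214588 -0.05911476  0.115     ]
```

View pics/f.png

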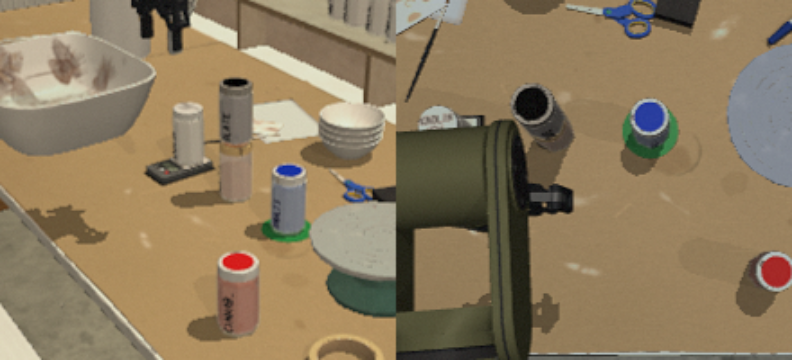

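Everything stands in place: the stack at (235,140) in the left half, white on the scale, blue on the mat, red untouched, and the gripper clear. The measured errors are about 1–2 mm.

```bash
python3 -c "
from rig import *
print(job_done())"
```

```text
the job is handed in; nothing more can be done
None
```

I handed the job in at about 34 s of the 90 s: all four jars stand upright in their places, about 1–2 mm off centre by the camera, with the red jar and tape roll never touched; no verdict came back.

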